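# Clamp the pale biscuit mould in the spring holder

## Task

Clamp the pale wooden biscuit mould in the spring holder on the sideboard, carved face up, so that it can be brushed clean: push one end of it against the tall sprung jaw until that jaw gives way, lower the other end in behind the low jaw, and let go so that the springs centre it. It should finish lying flat on the grey bed, centred between the jaws. Leave the dark mould where it lies.

Things in the scene. Friction and masses are not known exactly. Their poses are not given: they have to be found in the camera images.
- pale_mould_center (a point): Centre (half-way up) of the pale wooden mould to clamp: a loose block 130 mm long (its x), 50 wide (its y), 24 thick (its z, up), about 0.12 kg, three round wells on top. It lies flat, wells up, on the sideboard (height 0). Grip across the 50 mm at mid-length; the two ends are alike. To be lowered past the low jaw it must have pushed the tall jaw back over 16 mm; 26 is comfortable.
- dark_mould_center (a point): Centre of the dark brown wooden mould, same shape and size, lying flat on the sideboard. A bystander: leave it alone. The two moulds may change places.
- holder: Fixed. Origin: underside, midway between the jaws, height 0; x, the long axis, points to the tall jaw, z up. Base x -108 to +128 mm, 84 wide, 8 thick. Grey bed 80 long, 30 wide, top at 34 mm. Two sprung blue jaws 70 mm wide, rubber-faced: at rest the tall one's face is at x = +57, top 100 mm high; the low one's at x = -57, flat top 50 mm high, yields 16 mm. Clamped mould: x = 0, lengthwise.
- tall_jaw (a joint): How far the tall jaw is pushed outwards (holder's +x) from rest, in m: 0 at rest, 0.036 at its stop, about 0.008 with the mould clamped and centred. Each jaw's spring pushes inwards with 2.5 N at rest and 0.25 N more per mm. Jaws are 14 mm thick; fixed end blocks 38 mm high stand beyond them.
Things that resemble listed ones, but are neither listed nor needed, are in the scene too. Of the things shaped like the part that bears pale_mould_center, the wooden one is meant.

How it is judged:
By the outcome, as a careful person would: the job done as asked, in the order asked, and still so for the second after the job is handed in, with the robot touching nothing.
It also fails if it takes over 35 s, if anything falls off the work surface, if the arm or the gripper's body presses on something with over 40 N, if the wrist force passes 120 N, or if a joint passes its speed limit or range.

## Robot

A 6-joint arm with a two-finger parallel gripper is mounted at the origin on the work surface. World frame = base frame: x ahead of the robot, y to its left, z up, the work surface at z = 0. Lengths are in m, angles in rad, forces in N, time in s.
With the tool pointing down it reaches from about 0.35 to 0.975 m from the base axis. Payload 4.9 kg.
Tool frame: the origin (TCP) lies between the finger pads; the fingertips stand 19 mm ahead of it and the grasp point (between the pads) is the TCP; z points along the fingers, y is the direction in which the jaws open and shut (so a half turn about z gives the same grasp; the last joint's range is limited). The gripper opens to 85 mm and grips with 20 to 120 N. Pads are 22 mm wide; open, the fingers measure 114 mm over their backs; the gripper's body (76 mm by 85 mm) begins 54 mm behind the grasp point. The pads swing forward as they close: fully open they stand 13 mm farther back than shut.
Start: joints at [-1.355, 0.053, 1.613, -0, 1.476, -0.119], TCP at [0.205, -0.59, 0.25] pointing down, gripper open.
Joint ranges: [-3.01, 3.01], [-1.01, 2.22], [0.06, 2.58], [-1.02, 4.17], [0.09, 2.62], [-3.14, 3.14]. Speed limits (rad/s): [2.57, 2.57, 3.14, 3.14, 3.14, 3.14].

## Interface

Orientations are given as a unit quaternion [w, x, y, z].
In Python, from plant import state, grab_frame, calibration, job_done gives the robot as it stands. The module is installed in compiled form; this text tells all that it offers.
- The arm moves only by the tool servo_tool, never from a script. Its argument "deltas" is a list that holds one entry, the list of rows, each a list of 5 numbers: the finger opening in mm, from 0 to 85.4, then the shift along the world's x, y, z in mm, then the turn about the world's z in units of 6 degrees (1.0 is 6 degrees). A call has 1 to 5 rows; each row is the pose to reach, as a shift and turn from the pose commanded when the call began; what a row does not reach only later rows make up. A row lasts 1/8 s, in which the tool goes at most 62.5 mm and 10.7 degrees, less where a joint would pass 70% of its speed; a pose out of reach is approached as far as the arm can. A call with a gripper value outside its range is refused whole. The fingers move at their own pace and stop on an object; the grip force is fixed at half the most. Time passes only in rows, so rows that repeat a pose let the fingers close. It gives the time, the measured TCP pose, the force and the opening at its end, in the units of the state.
- state(): the state, without advancing time (a new reading comes with each control period).
- grab_frame(name): name is "side" or "top" or "wrist"; returns the picture (420x560x3 uint8, red, green, blue); there is no depth.
- calibration(name): a dict with "intrinsics" (3x3 intrinsics, pixels), "world_from_camera" (4x4, takes a point from camera to world coordinates). Camera axes: x right, y down, z forward; pixel columns grow to the right and rows downward; lengths in m; the calibration is good to about 2 mm. A picture is of the moment at which its call begins: read the wrist's pose just before it. calibration takes no time and is no camera call; for the wrist camera it gives the pose at the moment of the call.
- job_done(): hands the job in, once; it reports no verdict.
The state is a dict: "time": time; "joint_pos": joint angles; "joint_vel": joint speeds; "joint_efforts": joint torques, N m; "tool_pos": TCP position; "tool_rot": TCP orientation; "contact_force": force on the tool from outside, world axes, zero at the start; "ft_torque": the same for the moment, N m; "gripper_width": opening from 0.0 (shut) to 1.0 (fully open).
Only numpy, scipy, OpenCV 4.12 (cv2) and the standard library are available. Lean on these libraries where they do the work, as an engineer would, in place of code of your own. Each camera call takes 0.05 s, during which the arm holds its last target.

## Working session

There is one attempt and no reset: what is moved stays moved. The work goes in short steps, Python scripts to look and compute and a tool call to move; the robot and the scene stay as the last step left them, time stands still between calls to the robot, and variables do not carry over. Pictures are saved under pics/ and viewed, and the job is handed in when it is done.

Besides the shell and the picture viewer there is one more tool, called after "Emit:" in YAML: its name, and indented under it one key for each argument. servo_tool: Moves the arm, as the interface text tells. Its arguments: {"type":"object","properties":{"deltas":{"type":"array","items":{"type":"array","items":{"type":"array","items":{"type":"number"}}}}},"required":["deltas"]}

```bash
mkdir -p pics
python3 - <<'E'
from plant import *
import cv2
for n in ("top","side","wrist"):
    c=calibration(n)
    f=grab_frame(n); cv2.imwrite(f"pics/{n}0.png",f[:,:,::-1])
    print(n,c["intrinsics"].round(1).tolist(),c["world_from_camera"].round(4).tolist())
print(state())
E
```

```text
top [[542.6, 0.0, 272.5], [0.0, 542.6, 205.3], [0.0, 0.0, 1.0]] [[-0.0056, -0.9848, 0.1736, 0.3209], [-1.0, 0.0053, -0.0024, -0.0664], [0.0014, -0.1736, -0.9848, 1.0329], [0.0, 0.0, 0.0, 1.0]]
side [[394.6, 0.0, 282.7], [0.0, 394.6, 211.1], [0.0, 0.0, 1.0]] [[0.7649, -0.3438, 0.5447, 0.0839], [-0.644, -0.3908, 0.6577, -0.5018], [-0.0132, -0.8539, -0.5203, 0.4116], [0.0, 0.0, 0.0, 1.0]]
wrist [[303.4, 0.0, 279.2], [0.0, 303.4, 208.9], [0.0, 0.0, 1.0]] [[0.3279, -0.896, -0.2995, 0.2824], [-0.9447, -0.3115, -0.1025, -0.5625], [-0.0014, 0.3166, -0.9486, 0.3727], [0.0, 0.0, 0.0, 1.0]]
{'time': 0.15, 'joint_pos': array([-1.35497675e+00,  5.32370053e-02,  1.61399404e+00,  5.51331149e-06,
        1.47603684e+00, -1.18991710e-01]), 'joint_vel': array([-0.00100351, -0.00142371, -0.00403921,  0.00157721, -0.00127402,
        0.00107154]), 'joint_efforts': array([ 1.39406343e-04, -3.94243312e+01, -3.70722163e+01, -9.75488661e-05,
        4.68181024e-03, -1.89228729e-05]), 'tool_pos': array([ 0.20527431, -0.58982913,  0.24931649]), 'tool_rot': array([-8.36767301e-04,  9.86020067e-01,  1.66624507e-01, -3.77955904e-05]), 'contact_force': array([0.07138241, 0.06411031, 0.20321354]), 'ft_torque': array([-0.00684186, -0.03966458,  0.00390661]), 'gripper_width': 1.000868599201722}
```

View pics/top0.png

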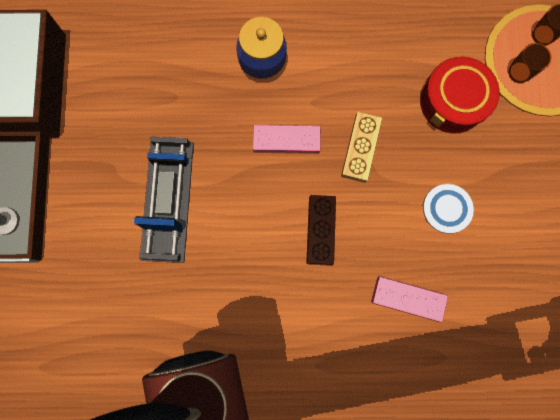

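View pics/side0.png

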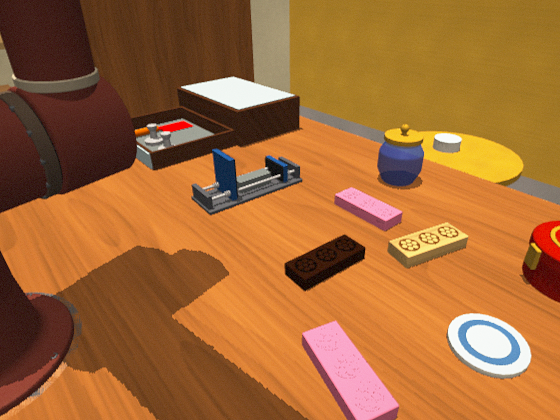

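View pics/wrist0.png

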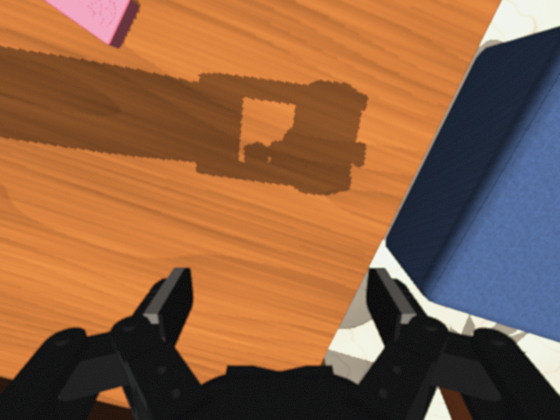

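The pictures show four blocks of this shape: the pale wooden one with three wells at top(363,147) / side(428,243), the dark one at top(321,230), and two pink sponge-like ones at top(287,138) and (410,299). The pale wooden one fits the description. The holder is at top(167,200). Its tall jaw is the one nearer the robot, at top(155,222) and side(225,175). Next I'll measure and make an enlarged crop.

```bash
cat > h.py <<'E'
import numpy as np, cv2
from plant import *
def ray(name,uv,z,cal=None):
    c=cal or calibration(name); K=np.array(c["intrinsics"]);T=np.array(c["world_from_camera"])
    uv=np.atleast_2d(uv).astype(float)
    d=(np.linalg.inv(K)@np.c_[uv,np.ones(len(uv))].T).T@T[:3,:3].T
    o=T[:3,3]; return o+d*((z-o[2])/d[:,2])[:,None]
def proj(name,P,cal=None):
    c=cal or calibration(name); K=np.array(c["intrinsics"]);T=np.linalg.inv(np.array(c["world_from_camera"]))
    p=(np.atleast_2d(P)@T[:3,:3].T+T[:3,3])@K.T; return p[:,:2]/p[:,2:]
E
python3 - <<'E'
from h import *
im=cv2.imread("pics/top0.png"); hsv=cv2.cvtColor(im,cv2.COLOR_BGR2HSV)
c=calibration("top")
cv2.imwrite("pics/crop1.png",cv2.resize(im[100:280,120:400],None,fx=2.8,fy=2.8,interpolation=cv2.INTER_CUBIC))
for p in [(353,130),(375,140),(363,160),(170,155),(150,222),(165,195),(150,240),(185,180),(320,262)]: print(p,hsv[p[1],p[0]])
E
```

```text
(353, 130) [ 19 136 216]
(375, 140) [ 25 112 229]
(363, 160) [ 14 173 150]
(170, 155) [107 176 138]
(150, 222) [107 174 141]
(165, 195) [ 24  25 152]
(150, 240) [14 35 80]
(185, 180) [13 24 94]
(320, 262) [  7 152  57]
```

View pics/crop1.png

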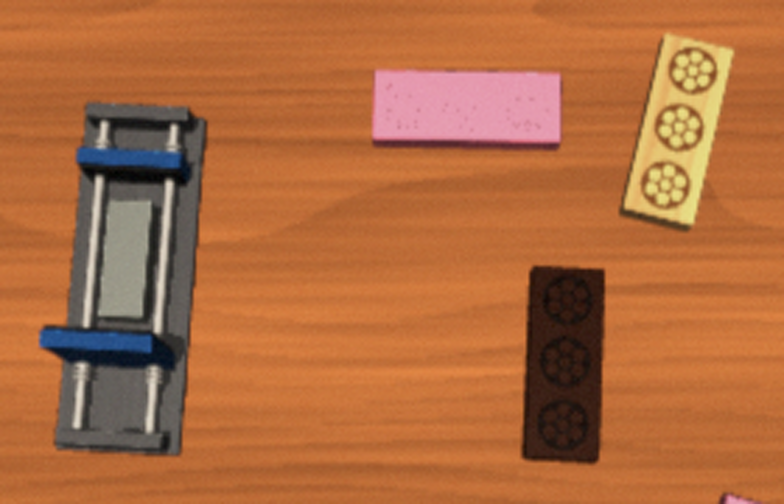

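The crop confirms that the pale, carved wooden block at top(363,147) is the one meant. The pink blocks aren't wood, and the dark mould is the bystander.

```bash
cat > meas.py <<'E'
from h import *
def rect(name,m,z,close=True):
    if close: m=cv2.morphologyEx(m,cv2.MORPH_CLOSE,np.ones((9,9)))
    cs,_=cv2.findContours(m,cv2.RETR_EXTERNAL,cv2.CHAIN_APPROX_NONE)
    k=max(cs,key=cv2.contourArea)[:,0,:]
    P=ray(name,k,z)[:,:2]*1000
    r=cv2.minAreaRect(P.astype(np.float32)); b=cv2.boxPoints(r)
    e=max([b[1]-b[0],b[2]-b[1]],key=np.linalg.norm)
    return np.round(r[0],1),np.round(np.sort(r[1]),1),round(np.degrees(np.arctan2(e[1],e[0]))%180,1),k
E
python3 - <<'E'
from meas import *
im=cv2.imread("pics/top0.png"); hsv=cv2.cvtColor(im,cv2.COLOR_BGR2HSV)
def win(m,x0,x1,y0,y1):
    o=np.zeros_like(m); o[y0:y1,x0:x1]=m[y0:y1,x0:x1]; return o
m=win(cv2.inRange(hsv,(17,70,180),(32,200,255)),335,390,105,190); print("pale",rect("top",m,.024)[:3])
m=win(cv2.inRange(hsv,(0,0,0),(20,255,75)),300,340,185,275); print("dark",rect("top",m,.024)[:3])
m=win(cv2.inRange(hsv,(15,0,110),(60,60,255)),155,176,168,216);r=rect("top",m,.034); print("bed",r[:3],cv2.boundingRect(r[3]))
for z,y0,y1 in ((.05,145,166),(.1,212,236)):
    m=win(cv2.inRange(hsv,(100,120,90),(125,255,255)),125,200,y0,y1);r=rect("top",m,z,False);print("jaw",r[:3],cv2.boundingRect(r[3]))
m=win(cv2.inRange(hsv,(0,0,0),(180,80,255))|cv2.inRange(hsv,(100,0,0),(125,255,255)),125,200,130,270);r=rect("top",m,.008);print("base",r[:3])
b=cv2.boundingRect(r[3]);print(b)
# side view
im=cv2.imread("pics/side0.png")
cv2.imwrite("pics/crop2.png",cv2.resize(im[140:220,180:310],None,fx=6,fy=6,interpolation=cv2.INTER_CUBIC))
E
```

```text
pale (array([ 615.3, -242.1]), array([ 49.1, 129.2]), np.float32(165.2))
dark (array([ 452.7, -159.3]), array([ 49.6, 128.8]), np.float32(176.7))
bed (array([524.7, 133. ]), array([37.3, 91.4]), np.float32(1.8)) (155, 168, 21, 48)
jaw (array([589.1, 130. ]), array([10.2, 67.7]), np.float32(86.6)) (148, 153, 37, 7)
jaw (array([458.3, 137.3]), array([10.2, 67. ]), np.float32(86.7)) (135, 218, 39, 8)
base (array([517.7, 143.1]), array([100.7, 240.9]), np.float32(176.8))
(134, 137, 59, 125)
```

View pics/crop2.png

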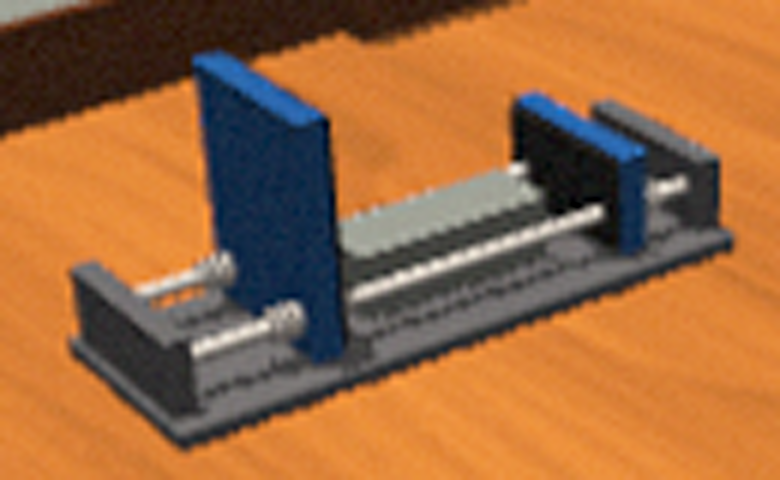

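Emit:
servo_tool:
  deltas:
    - [[85,46,39,0,-0.6],[85,92,78,0,-1.2],[85,138,117,-10,-1.8],[85,184,156,-20,-2.4],[85,230,195,-30,-3.0]]

```text
time: 0.78
tool_pos: [0.4365, -0.3937, 0.2198]
tool_rot: [-0.0, 1.0, 0.009, 0.0]
contact_force: [0.9, -0.1, 0.6]
gripper_width: 0.995
```

Emit:
servo_tool:
  deltas:
    - [[85,45,38,-10,-0.6],[85,90,76,-30,-1.2],[85,135,114,-50,-1.8],[85,178,152,-70,-2.67],[85,178,152,-70,-2.67]]

```text
time: 1.4
tool_pos: [0.6141, -0.2395, 0.147]
tool_rot: [-0.001, 0.992, -0.127, -0.002]
contact_force: [0.4, -0.6, -0.3]
gripper_width: 0.994
```

Run:
```python
from meas import *
s=state();print(s["tool_pos"],s["tool_rot"])
w,x,y,z=s["tool_rot"];print("tool x yaw",np.degrees(2*np.arctan2(y,x)))
c=calibration("wrist");f=grab_frame("wrist");cv2.imwrite("pics/w1.png",f[:,:,::-1])
np.save("cw1.npy",c["world_from_camera"])
hsv=cv2.cvtColor(f,cv2.COLOR_RGB2HSV);m=cv2.inRange(hsv,(17,70,180),(32,200,255))
print(rect("wrist",m,.024)[:3])
```

```text
[ 0.61412873 -0.23947347  0.14701946] [-0.00116244  0.99192805 -0.12677706 -0.00222959]
tool x yaw -14.566826712892109
(array([ 587. , -236.1]), array([50.3, 64.9]), np.float32(163.1))
```

View pics/w1.png

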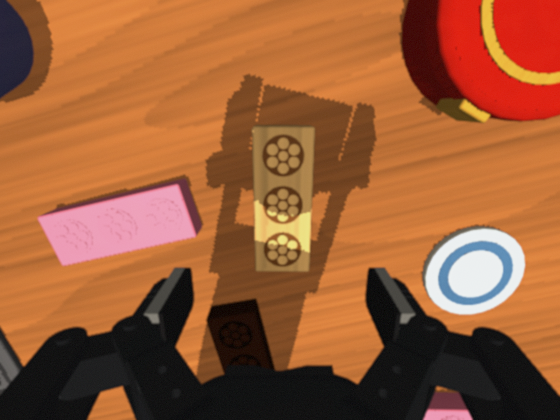

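The wrist view shows the pale mould between the fingers and ahead of them, from (254,127) to (310,271). It is partly in the gripper's shadow, so I'll measure again with a shadow-tolerant mask.

Run:
```python
from meas import *
im=cv2.imread("pics/w1.png");hsv=cv2.cvtColor(im,cv2.COLOR_BGR2HSV)
m=cv2.inRange(hsv,(18,50,70),(32,190,255));o=np.zeros_like(m);o[110:290,235:330]=m[110:290,235:330]
r=rect("wrist",o,.024);print(r[:3],cv2.boundingRect(r[3]))
for v in (140,200,250): 
    print(v,np.where(o[v]>0)[0][[0,-1]])
```

```text
(array([ 616. , -244.2]), array([ 49.5, 128.5]), np.float32(164.5)) (253, 126, 60, 145)
140 [257 310]
200 [255 309]
250 [256 309]
```

Emit:
servo_tool:
  deltas:
    - [[85,1.5,-3.5,-40,-0.1],[85,1.5,-3.5,-80,-0.1],[85,1.5,-3.5,-110,-0.1],[85,1.5,-3.5,-124,-0.1],[85,1.5,-3.5,-124,-0.1]]

```text
time: 2.08
tool_pos: [0.6141, -0.2473, 0.0259]
tool_rot: [-0.0, 0.991, -0.135, -0.001]
contact_force: [-0.0, -0.1, -0.4]
gripper_width: 0.993
```

Emit:
servo_tool:
  deltas:
    - [[85,1.5,4,-5,0],[48,1.5,4,-5,0],[45,1.5,4,-5,0],[40,1.5,4,-5,0],[40,1.5,4,-5,0]]

```text
time: 2.7
tool_pos: [0.6172, -0.2431, 0.0226]
tool_rot: [0.0, 0.991, -0.134, 0.001]
contact_force: [0.8, 0.9, 5.6]
gripper_width: 0.568
```

Emit:
servo_tool:
  deltas:
    - [[40,0,0,2,0],[40,0,0,10,0],[40,0,0,30,0],[40,0,0,60,0],[40,0,0,60,0]]

```text
time: 3.32
tool_pos: [0.6188, -0.2441, 0.086]
tool_rot: [0.001, 0.991, -0.134, 0.004]
contact_force: [-0.4, 0.1, -1.5]
gripper_width: 0.569
```

Run:
```python
from meas import *
print(state())
f=grab_frame("wrist");cv2.imwrite("pics/w2.png",f[:,:,::-1])
f=grab_frame("side");cv2.imwrite("pics/s2.png",f[:,:,::-1])
```

```text
{'time': 3.325, 'joint_pos': array([-4.87488349e-01,  2.84936477e-01,  1.63904444e+00,  2.05533316e-05,
        1.20964046e+00,  1.35275727e+00]), 'joint_vel': array([ 0.00040172,  0.03447101,  0.04351308,  0.00033788, -0.0112956 ,
        0.00074338]), 'joint_efforts': array([ 1.28337191e-01, -4.61915445e+01, -3.32585120e+01,  5.15877895e-03,
        1.71715859e-01,  2.10581146e-05]), 'tool_pos': array([ 0.61883848, -0.2440986 ,  0.08596577]), 'tool_rot': array([ 0.00136797,  0.99093   , -0.13431995,  0.00374353]), 'contact_force': array([-0.42238774,  0.08512373, -1.47331705]), 'ft_torque': array([-0.05012223, -0.00137561,  0.02417827]), 'gripper_width': 0.5687996455056356}
```

View pics/w2.png

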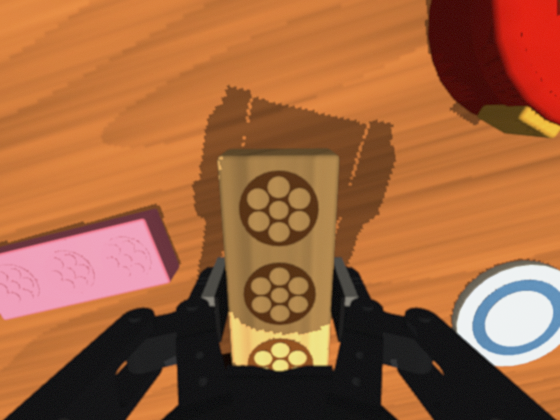

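View pics/s2.png

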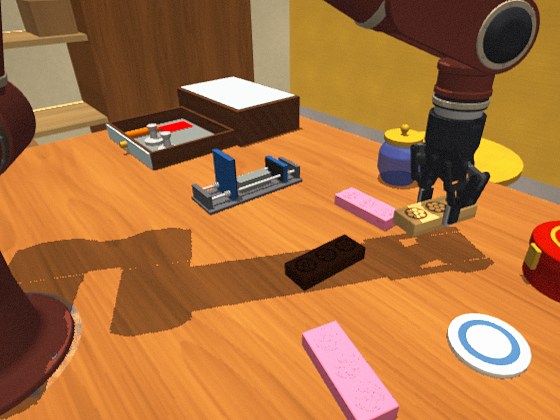

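The mould is gripped and lifted. In the wrist view its far end edge is at v≈152 and its sides are at u≈222 and 338. Now I'll measure its offset in the hand.

Run:
```python
from meas import *
s=state();p=s["tool_pos"]*1000
w,x,y,z=s["tool_rot"];yaw=2*np.arctan2(y,x);ux=np.array([np.cos(yaw),np.sin(yaw)]);uy=np.array([np.sin(yaw),-np.cos(yaw)])
zt=p[2]/1000+.0015
from scipy.spatial.transform import Rotation as R
print("tool z",R.from_quat([x,y,z,w]).apply([0,0,1]))
for uv in [(220,153),(338,153),(220,158),(338,158),(222,250),(336,250)]:
    P=ray("wrist",uv,zt)[0,:2]*1000-p[:2]; print(uv,"along",round(P@ux,1),"across",round(P@uy,1))
c=np.array([615.6,-243.1])-np.array([617.2,-243.1]);print("grasp offset from pick",c@ux,c@uy, "yaw",np.degrees(yaw))
im=cv2.imread("pics/w2.png");cv2.imwrite("pics/crop3.png",cv2.resize(im[130:270,190:370],None,fx=4,fy=4,interpolation=cv2.INTER_CUBIC))
# rods height: tri from top/side
```

```text
tool z [ 8.49449180e-04 -5.01912383e-04 -9.99999513e-01]
(220, 153) along 64.3 across -24.3
(338, 153) along 64.2 across 22.9
(220, 158) along 62.3 across -24.4
(338, 158) along 62.2 across 23.0
(222, 250) along 21.5 across -26.0
(336, 250) along 21.5 across 24.6
grasp offset from pick -1.5422801060026181 0.4258780043963594 yaw -15.436709042315593
```

View pics/crop3.png

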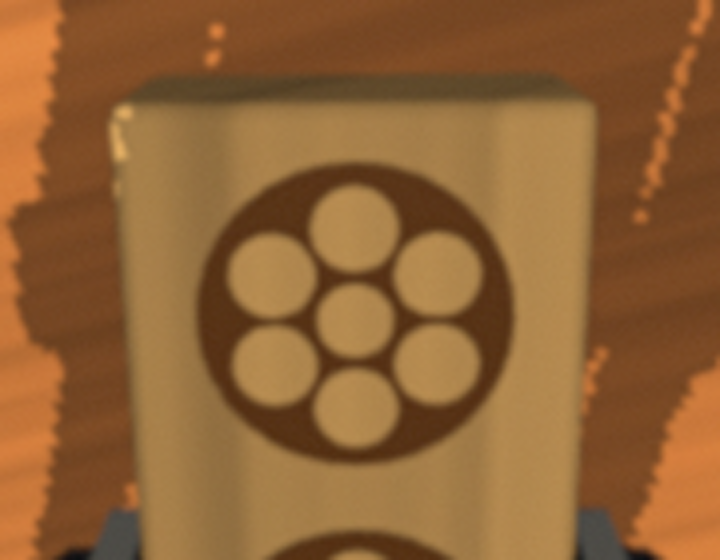

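Emit:
servo_tool:
  deltas:
    - [[40,-5,20,25,0.2],[40,-15,75,45,0.6],[40,-26,135,54,1.0],[40,-37,195,54,1.4],[40,-48,255,54,1.8]]

```text
time: 4.05
tool_pos: [0.5668, 0.0141, 0.1338]
tool_rot: [-0.0, 0.999, -0.04, -0.001]
contact_force: [0.6, 0.5, -1.2]
gripper_width: 0.569
```

Emit:
servo_tool:
  deltas:
    - [[40,-7,45,0,0.1],[40,-14,85,0,0.2],[40,-19,115,0,0.22],[40,-20.5,121,0,0.22],[40,-20.5,121,0,0.22]]

```text
time: 4.68
tool_pos: [0.5473, 0.1329, 0.1343]
tool_rot: [0.0, 1.0, -0.029, -0.001]
contact_force: [-0.6, -0.4, -1.6]
gripper_width: 0.573
```

Run:
```python
from meas import *
s=state();w,x,y,z=s["tool_rot"];print(s["time"],s["tool_pos"],"tool x yaw",np.degrees(2*np.arctan2(y,x)),s["contact_force"])
c=calibration("wrist");f=grab_frame("wrist");cv2.imwrite("pics/w3.png",f[:,:,::-1])
f=grab_frame("top");cv2.imwrite("pics/t3.png",f[:,:,::-1])
u=np.array([-.9984,.0576,0]);v=np.array([-.0576,-.9984,0]);o=np.array([.5237,.1336,0])
```

```text
4.675 [0.5472803  0.13294739 0.13426625] tool x yaw -3.2880006581106906 [-0.63833921 -0.3936803  -1.64827913]
```

View pics/w3.png

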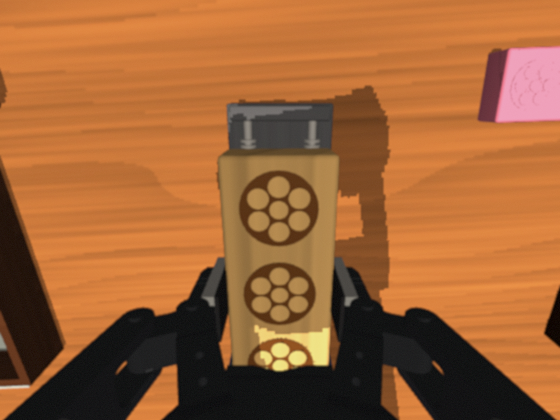

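View pics/t3.png

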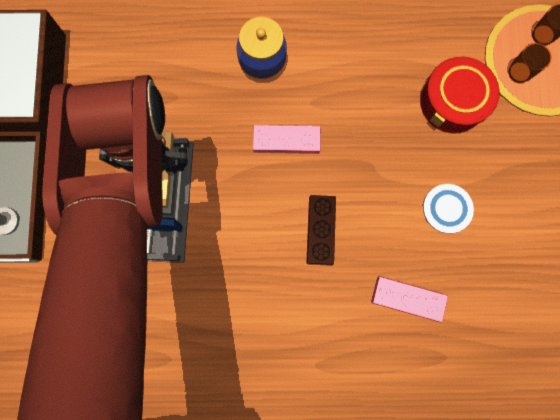

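The wrist view shows the mould over the holder, with the low-jaw end block beyond it at u 228–333, v≈104. The top view shows the arm hiding most of the holder. Next I'll check lateral alignment.

Run:
```python
from meas import *
u=np.array([-.9984,.0576]);v=np.array([-.0576,-.9984]);o=np.array([523.7,133.6])
def H(uv,z):
    P=ray("wrist",uv,z)[0,:2]*1000-o; return round(P@u,1),round(P@v,1)
for uv,z in [((228,104),.038),((333,104),.038),((228,104),.008),((333,104),.008),((228,147),.008),((248,130),.02),((312,130),.02),((248,130),.03),((312,130),.03)]: print(uv,z,H(uv,z))
zt=state()["tool_pos"][2]+.0
for uv in [(218,155.5),(339,155.5),(225,250),(334.5,250)]: print("mould",uv,H(uv,zt))
P=state()["tool_pos"][:2]*1000-o;print("tcp",P@u,P@v)
im=cv2.imread("pics/w3.png");cv2.imwrite("pics/crop4.png",cv2.resize(im[90:190,200:360],None,fx=5,fy=5,interpolation=cv2.INTER_CUBIC))
```

```text
(228, 104) 0.038 (np.float64(-108.1), np.float64(-35.6))
(333, 104) 0.038 (np.float64(-107.9), np.float64(36.4))
(228, 104) 0.008 (np.float64(-108.4), np.float64(-40.4))
(333, 104) 0.008 (np.float64(-108.2), np.float64(41.5))
(228, 147) 0.008 (np.float64(-75.3), np.float64(-42.2))
(248, 130) 0.02 (np.float64(-89.5), np.float64(-24.3))
(312, 130) 0.02 (np.float64(-89.4), np.float64(24.5))
(248, 130) 0.03 (np.float64(-90.2), np.float64(-23.3))
(312, 130) 0.03 (np.float64(-90.1), np.float64(23.4))
mould (218, 155.5) (np.float64(-87.4), np.float64(-25.4))
mould (339, 155.5) (np.float64(-87.3), np.float64(23.6))
mould (225, 250) (np.float64(-45.1), np.float64(-25.0))
mould (334.5, 250) (np.float64(-45.0), np.float64(24.2))
tcp -24.149228966073654 -0.06320423812132141
```

View pics/crop4.png

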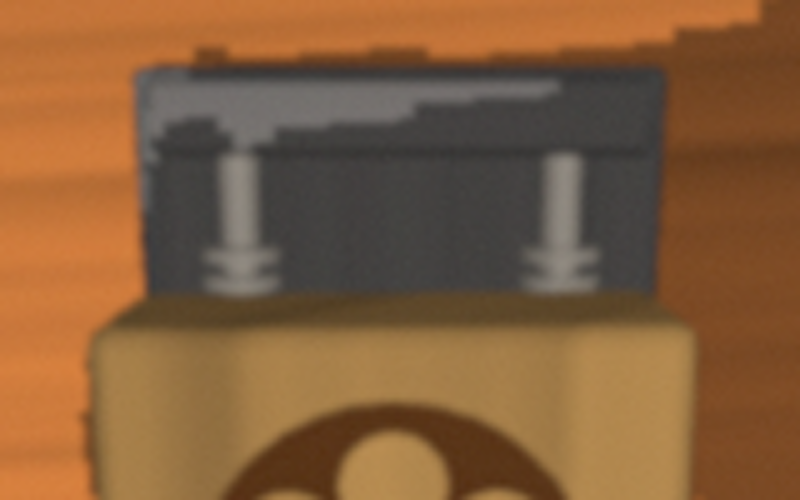

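Emit:
servo_tool:
  deltas:
    - [[40,0,-1,-20,0],[40,0,-1,-40,0],[40,0,-1,-47,0],[40,0,-1,-47,0]]

```text
time: 5.28
tool_pos: [0.547, 0.132, 0.0868]
tool_rot: [0.0, 1.0, -0.029, -0.001]
contact_force: [0.7, 0.3, -1.6]
gripper_width: 0.565
```

Emit:
servo_tool:
  deltas:
    - [[40,-10,0.6,0,0],[40,-18,1.0,0,0],[40,-25,1.4,0,0],[40,-32,1.8,0,0],[40,-32,1.8,0,0]]

```text
time: 5.9
tool_pos: [0.5171, 0.134, 0.0895]
tool_rot: [-0.0, 1.0, -0.029, 0.003]
contact_force: [7.0, 0.2, -4.1]
gripper_width: 0.57
```

Emit:
servo_tool:
  deltas:
    - [[40,-5,0.3,0,0],[40,-10,0.6,0,0],[40,-11,0.6,0,0],[40,-11,0.6,0,0]]

```text
time: 6.4
tool_pos: [0.5073, 0.1346, 0.0898]
tool_rot: [-0.0, 1.0, -0.029, 0.004]
contact_force: [8.4, -0.7, -5.1]
gripper_width: 0.571
```

Run:
```python
from meas import *
s=state();w,x,y,z=s["tool_rot"];print(s["time"],s["tool_pos"],"tool x yaw",np.degrees(2*np.arctan2(y,x)),s["contact_force"])
f=grab_frame("wrist");cv2.imwrite("pics/w5.png",f[:,:,::-1])
f=grab_frame("side");cv2.imwrite("pics/s5.png",cv2.resize(f[100:250,150:350],None,fx=4,fy=4,interpolation=cv2.INTER_CUBIC)[:,:,::-1])
```

```text
6.4 [0.50729344 0.13458162 0.08982567] tool x yaw -3.3420056704239594 [ 8.37107306 -0.71347277 -5.08676744]
```

View pics/w5.png

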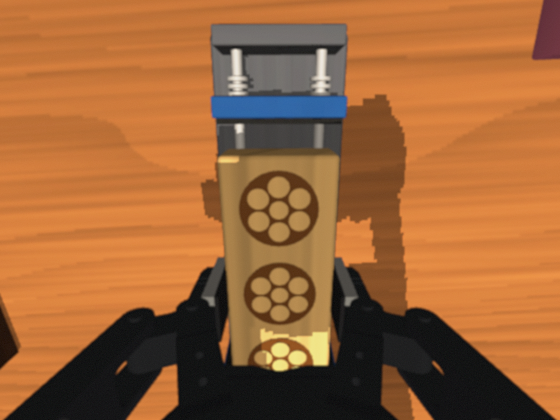

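View pics/s5.png

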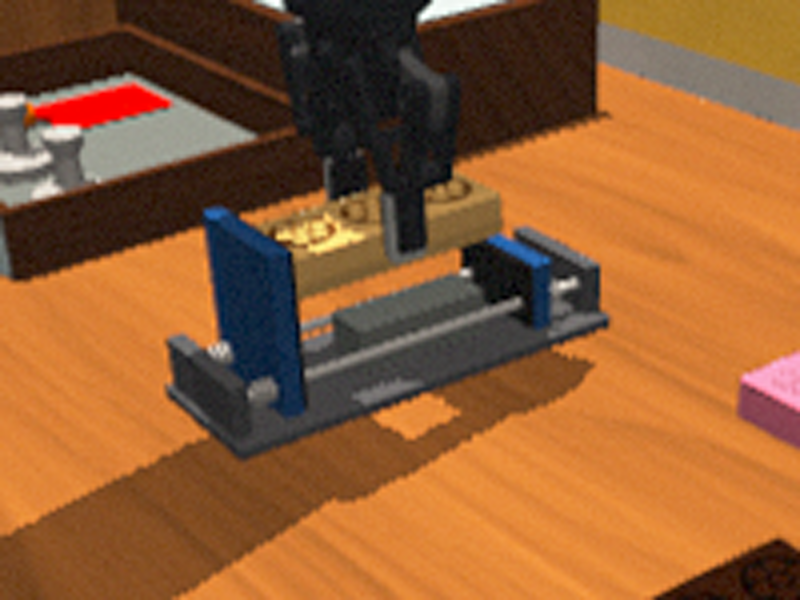

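The tall jaw has been pushed back. In the wrist view the low jaw's top spans v 96–122 and the mould's end is at v≈155. I'll quantify the gap before lowering.

Run:
```python
from meas import *
u=np.array([-.9984,.0576]);v=np.array([-.0576,-.9984]);o=np.array([523.7,133.6])
def H(uv,z):
    P=ray("wrist",uv,z)[0,:2]*1000-o; return np.round([P@u,P@v],1)
for uv in [(212,97),(346,97),(212,118),(346,118),(279,123)]: print("lowjaw",uv,H(uv,.05))
z=state()["tool_pos"][2]
for uv in [(218,156),(339,156)]: print("mould top end",uv,H(uv,z))
P=state()["tool_pos"][:2]*1000-o;print("tcp",P@u,P@v)
```

```text
lowjaw (212, 97) [-70.7 -34.7]
lowjaw (346, 97) [-70.6  33.3]
lowjaw (212, 118) [-60.5 -35.4]
lowjaw (346, 118) [-60.4  34. ]
lowjaw (279, 123) [-58.   -0.7]
mould top end (218, 156) [-46.6 -25.5]
mould top end (339, 156) [-46.5  23.7]
tcp 16.37754612420109 -0.020286772621532542
```

Emit:
servo_tool:
  deltas:
    - [[40,0,0,-8,0],[40,0,0,-16,0],[40,0,0,-23,0],[40,0,0,-26,0],[40,0,0,-26,0]]

```text
time: 7.12
tool_pos: [0.5089, 0.1349, 0.0657]
tool_rot: [-0.001, 1.0, -0.029, 0.005]
contact_force: [9.2, -0.4, 1.9]
gripper_width: 0.566
```

Emit:
servo_tool:
  deltas:
    - [[40,0,0,-2,0],[40,0,0,-4,0],[40,0,0,-4,0]]

```text
time: 7.5
tool_pos: [0.5091, 0.135, 0.062]
tool_rot: [-0.001, 1.0, -0.029, 0.005]
contact_force: [8.1, -1.8, 2.3]
gripper_width: 0.575
```

Emit:
servo_tool:
  deltas:
    - [[40,0,0,-1,0],[40,0,0,-2,0],[40,0,0,-2,0]]

```text
time: 7.88
tool_pos: [0.5092, 0.1349, 0.0601]
tool_rot: [-0.001, 1.0, -0.029, 0.006]
contact_force: [8.2, 0.4, 3.2]
gripper_width: 0.568
```

Emit:
servo_tool:
  deltas:
    - [[40,0,0,-1,0],[40,0,0,-2,0],[40,0,0,-2,0]]

```text
time: 8.25
tool_pos: [0.5092, 0.1349, 0.0581]
tool_rot: [-0.001, 1.0, -0.029, 0.005]
contact_force: [8.8, -0.9, 3.4]
gripper_width: 0.572
```

Run:
```python
from meas import *
s=state();print(s["time"],s["tool_pos"],s["contact_force"],s["ft_torque"])
f=grab_frame("wrist");cv2.imwrite("pics/w6.png",f[:,:,::-1])
f=grab_frame("side");cv2.imwrite("pics/s6.png",cv2.resize(f[120:240,170:330],None,fx=5,fy=5,interpolation=cv2.INTER_CUBIC)[:,:,::-1])
```

```text
8.25 [0.50920446 0.13492091 0.05809993] [ 8.82558346 -0.91665028  3.35461658] [-0.01638133 -1.0925833  -0.19414324]
```

View pics/s6.png

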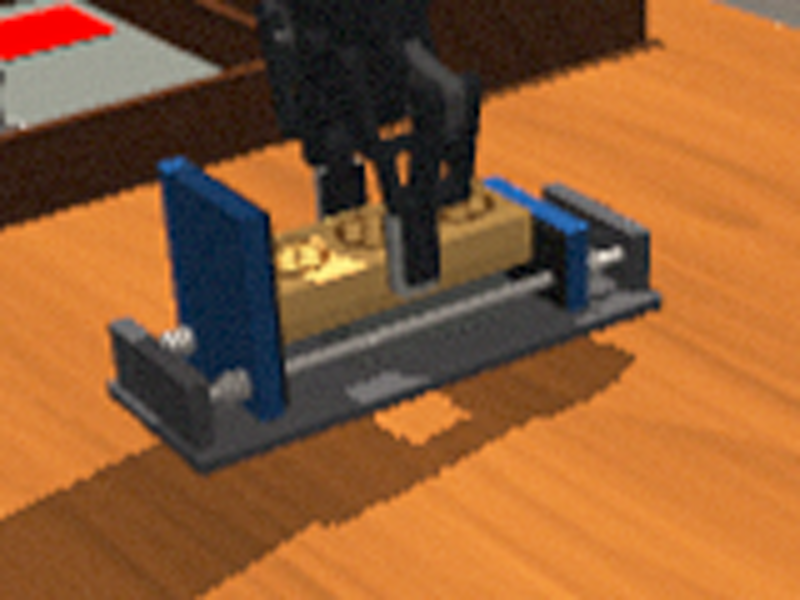

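View pics/w6.png

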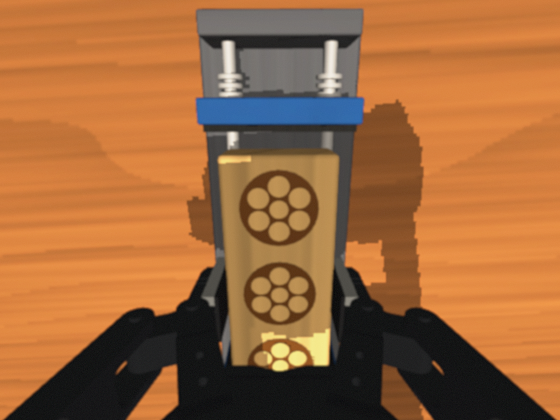

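The low end now sits inside the low jaw: mould end at v≈152, rubber face at v≈130. It isn't on the bed yet, so I'll keep lowering.

Emit:
servo_tool:
  deltas:
    - [[40,0,0,-1,0],[40,0,0,-2,0],[40,0,0,-2,0]]

```text
time: 8.72
tool_pos: [0.5093, 0.1349, 0.0566]
tool_rot: [-0.001, 1.0, -0.029, 0.005]
contact_force: [7.3, -0.3, 6.2]
gripper_width: 0.571
```

Emit:
servo_tool:
  deltas:
    - [[40,0,0,-0.5,0],[40,0,0,-1,0],[40,0,0,-1,0]]

```text
time: 9.1
tool_pos: [0.5094, 0.135, 0.0565]
tool_rot: [-0.001, 1.0, -0.029, 0.005]
contact_force: [4.0, -1.4, 11.9]
gripper_width: 0.572
```

Emit:
servo_tool:
  deltas:
    - [[40,4,-0.2,0,0],[40,8,-0.5,0,0],[40,12,-0.7,0,0],[40,15,-0.9,0,0],[40,15,-0.9,0,0]]

```text
time: 9.72
tool_pos: [0.5204, 0.1344, 0.0565]
tool_rot: [-0.0, 1.0, -0.029, -0.001]
contact_force: [-13.9, -0.7, 26.3]
gripper_width: 0.571
```

Emit:
servo_tool:
  deltas:
    - [[40,0,0,0.7,0],[40,1,0,1.2,0],[40,1,0,1.2,0]]

```text
time: 10.1
tool_pos: [0.521, 0.1344, 0.0565]
tool_rot: [-0.0, 1.0, -0.029, -0.001]
contact_force: [-10.3, -0.4, 19.8]
gripper_width: 0.571
```

Emit:
servo_tool:
  deltas:
    - [[40,0,0,0.5,0],[40,1,0,1,0],[40,1,0,1.3,0]]

```text
time: 10.48
tool_pos: [0.522, 0.1343, 0.0565]
tool_rot: [-0.0, 1.0, -0.029, -0.0]
contact_force: [-4.8, 0.7, 10.2]
gripper_width: 0.573
```

Run:
```python
from meas import *
s=state();print(s["time"],s["tool_pos"],s["contact_force"],s["ft_torque"])
f=grab_frame("wrist");cv2.imwrite("pics/w7.png",f[:,:,::-1])
```

```text
10.475 [0.52197447 0.13429464 0.05654731] [-4.75013726  0.68298743 10.20455847] [ 0.00639367  0.74508897 -0.1734727 ]
```

View pics/w7.png

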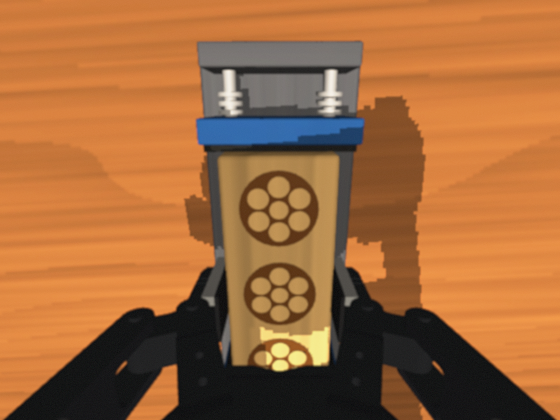

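Emit:
servo_tool:
  deltas:
    - [[75,0,0,0,0],[75,0,0,0,0],[75,0,0,0,0],[75,0,0,0,0]]

```text
time: 11.02
tool_pos: [0.5216, 0.1337, 0.0535]
tool_rot: [0.0, 1.0, -0.029, -0.0]
contact_force: [-0.1, -0.6, -0.3]
gripper_width: 0.875
```

Emit:
servo_tool:
  deltas:
    - [[85,0,0,8,0],[85,0,0,25,0],[85,0,0,50,0],[85,0,0,90,0],[85,0,0,110,0]]

```text
time: 11.65
tool_pos: [0.5234, 0.1339, 0.1678]
tool_rot: [-0.0, 1.0, -0.029, 0.003]
contact_force: [-0.2, -0.5, 0.1]
gripper_width: 0.994
```

Emit:
servo_tool:
  deltas:
    - [[85,-20,-50,20,0],[85,-40,-100,30,0],[85,-50,-160,30,0],[85,-50,-220,30,0],[85,-50,-270,30,0]]

```text
time: 12.28
tool_pos: [0.4714, -0.1383, 0.1944]
tool_rot: [0.0, 1.0, -0.029, 0.001]
contact_force: [0.8, 0.9, 1.1]
gripper_width: 0.996
```

Run:
```python
from meas import *
s=state();print(s["time"],s["tool_pos"],s["contact_force"])
f=grab_frame("top");cv2.imwrite("pics/t8.png",f[:,:,::-1])
cv2.imwrite("pics/t8c.png",cv2.resize(f[120:280,110:250],None,fx=4,fy=3.7,interpolation=cv2.INTER_CUBIC)[:,:,::-1])
f=grab_frame("side");cv2.imwrite("pics/s8.png",f[:,:,::-1]);cv2.imwrite("pics/s8c.png",cv2.resize(f[120:240,170:330],None,fx=5,fy=5,interpolation=cv2.INTER_CUBIC)[:,:,::-1])
```

```text
12.275 [ 0.47141024 -0.13832442  0.19441869] [0.83819412 0.85904278 1.09658853]
```

View pics/t8.png

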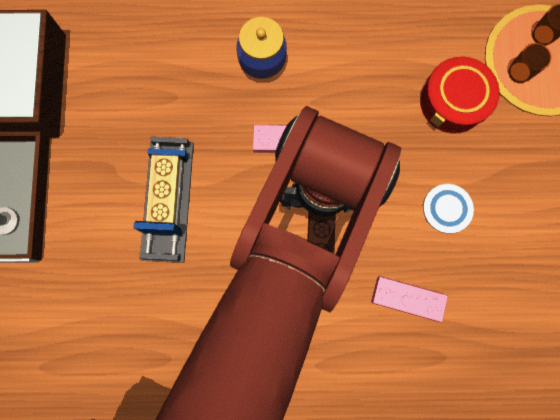

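View pics/s8c.png

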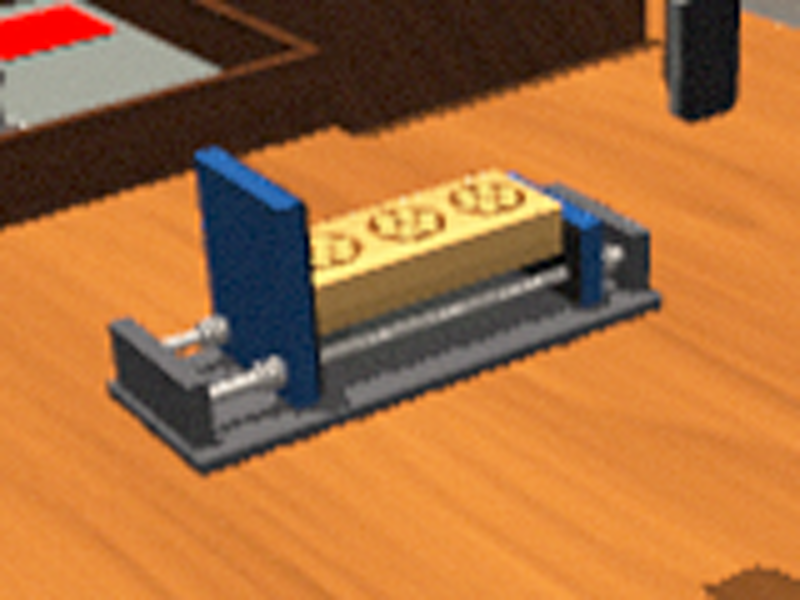

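The mould is clamped, wells up: top(163,190), and in the side view it sits between both jaws. Now I'll check centring, using the jaws' displacement from the first picture, and flatness.

Run:
```python
from meas import *
u=np.array([-.9984,.0576]);v=np.array([-.0576,-.9984]);o=np.array([523.7,133.6])
def win(m,x0,x1,y0,y1):
    q=np.zeros_like(m); q[y0:y1,x0:x1]=m[y0:y1,x0:x1]; return q
for n in ("t8","top0"):
    hsv=cv2.cvtColor(cv2.imread(f"pics/{n}.png"),cv2.COLOR_BGR2HSV)
    for z,y0,y1 in ((.05,140,166),(.1,212,240)):
        m=win(cv2.inRange(hsv,(100,120,90),(125,255,255)),125,200,y0,y1);r=rect("top",m,z,False)
        print(n,"jaw",(r[0]-o)@u,(r[0]-o)@v,r[1])
    if n=="t8":
        m=win(cv2.inRange(hsv,(17,60,140),(34,220,255)),140,190,150,228);r=rect("top",m,.058)
        print("mould",(r[0]-o)@u,(r[0]-o)@v,r[1:3])
# side view: mould top edge corners check
im=cv2.imread("pics/s8.png");c=calibration("side")
def W(h): return np.array([*(o+h[0]*u+h[1]*v),h[2]])/1000
for cx in (0,):
  pts=[W((cx+a,b,zz)) for a in(-65,65) for b in (-25,25) for zz in (34,58)]
  pr=proj("side",pts);print(pr.round(1).tolist())
big=cv2.resize(im[120:240,170:330],None,fx=5,fy=5,interpolation=cv2.INTER_CUBIC)
for p in pr: cv2.circle(big,tuple(int(t) for t in ((p-[170,120])*5+2)),4,(255,0,255),1)
cv2.imwrite("pics/s8d.png",big)
```

```text
t8 jaw -73.59552 -0.5395200000000115 [10.2 68.1]
t8 jaw 73.22496000000002 0.017279999999984134 [11.3 68. ]
mould -2.7494399999999537 -0.9600000000000087 (array([ 50.3, 125.6]), np.float32(177.3))
top0 jaw -65.50271999999997 -0.17280000000000423 [10.2 67.7]
top0 jaw 65.50848000000003 0.07295999999998509 [10.2 67. ]
[[269.3, 163.8], [269.0, 154.1], [282.4, 171.3], [282.2, 161.2], [219.3, 179.8], [218.1, 169.5], [231.2, 188.5], [230.3, 177.9]]
```

View pics/s8d.png

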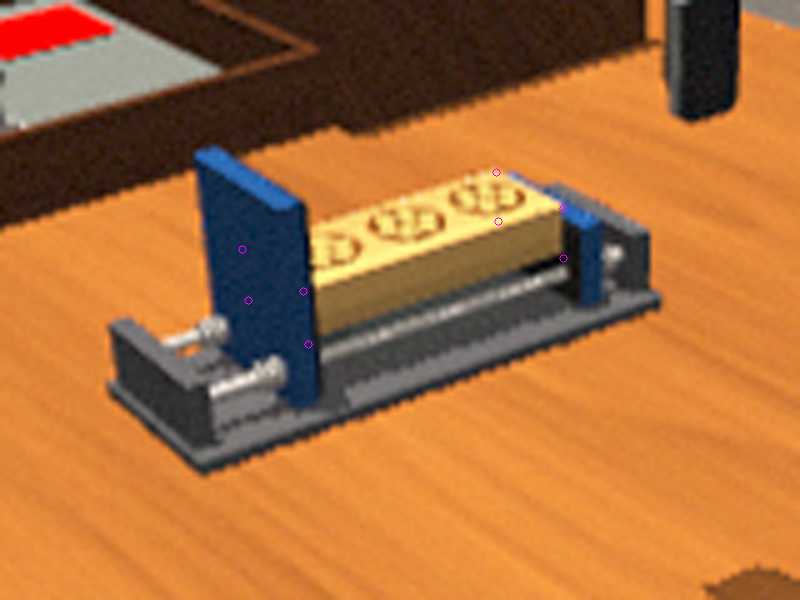

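Run:
```python
from meas import *
for n in ("side0","s8"):
    im=cv2.imread(f"pics/{n}.png");hsv=cv2.cvtColor(im,cv2.COLOR_BGR2HSV)
    m=cv2.inRange(hsv,(0,0,0),(20,255,60))[238:290,280:370];ys,xs=np.nonzero(m);print(n,len(xs),xs.mean().round(1)+280,ys.mean().round(1)+238)
s=state();print(s["time"],s["contact_force"]);print(job_done())
```

```text
side0 1693 324.3 262.2
s8 1886 324.4 261.9
12.375 [-0.62392069  0.34797655 -0.6197482 ]
the job is handed in; nothing more can be done
None
```

The pale mould is clamped in the spring holder, carved face up, and the job was handed in at 12.4 s of the 35 s allowed.

I gripped the mould across its 50 mm and pushed the tall jaw back about 26 mm. I then lowered the other end behind the low jaw with about 11 mm to spare, until the mould met the bed. From there I slid it, still gripped, to about 3 mm from centre, let go so the springs centred it, and moved the arm clear.

**What the last checks showed:**
- **Centring:** the jaws stand 7.7 mm (tall) and 8.1 mm (low) back from rest. That puts the mould within about 0.3 mm of centre lengthwise and 1 mm sideways.
- **Flatness:** the visible corners in the side view match where a mould lying flat on the 34 mm bed should appear.
- **Dark mould:** it has not moved in the side view; the arm hid it in the last top view.
- **Robot:** it is touching nothing, with residual force readings under 1 N.

**Disagreements and force:**
- **Top-view outline:** the outline of the mould in the top view read -2.7 mm off centre and 125.6 mm long instead of 130 mm. The tall jaw hides that end from the camera, so I relied on the jaw displacements instead.
- **Sliding force:** while I slid the mould along the bed, the wrist force rose to about 30 N. I eased the downward pressure before letting go.

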